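# Clip the pressure shoe into its sprung bracket

### The job

Fit the sander's pressure shoe (the steel plate with an ear at each end and a cork lining) into its grey bracket: lining up, one ear in each slot, and press it down past the spring clips until it sits fully home and flat. Before you let go, bed it by pushing it down on the seat with about 25 N for half a second; feel for this, as the bracket gives on its rubber bushes, and never press it with more than 45 N. Leave the other things on the bench where they are.

Things in the scene. Friction and masses are not known exactly. Their poses are not given: they have to be found in the camera images.
- shoe_mid (a point): Centre of the shoe, half-way up (14 mm over its underside). It lies lining up: steel plate 36 (x) x 106 (y) x 6 mm with an ear at each y end, and on it a cork lining block 36 (x) x 86 (y) x 22 mm; 28 mm high in all, 134 mm over the ears, about 0.25 kg. Grip it across x by the lining. x across, y from ear to ear, z up out of the lining. Symmetrical: either end may go to either slot.
- ear_a (a point): Underside of the ear at the shoe's +y end, 60 mm from the shoe's centre. Each ear is steel, 20 mm wide (x), 14 mm long (y), 6 mm thick, flush with the underside of the plate.
- ear_b (a point): Underside of the ear at the shoe's -y end, 60 mm from the shoe's centre; like the other.
- bracket: Grey cradle that takes the shoe. Origin: centre of the seat, where the centre of the shoe's underside lies when home (32 mm over the bench when unloaded). x across, y from slot to slot, z up. A cheek with a slot stands at each y end; between them it is open at both x sides, with room for fingers. It rides on soft rubber bushes: sinks several mm under the push, stops hard, rises when let go.
- slot_a (a point): Middle of the ledge (seat level) in the slot at the bracket's +y end, 62.5 mm from its centre. The slot is open at the top and towards the middle, 30 mm wide (x), its end wall 68.5 mm from the bracket's centre (1.5 mm play at each end of the shoe). The cheek is 48 mm wide, 56.5 to 75 mm from the centre, 22 mm above the seat; flared lip and clip tops 29 mm above it.
- slot_b (a point): Middle of the ledge (seat level) in the slot at the bracket's -y end; like the other.
- crest_a (a point): Point midway between the crests of the two spring clips in slot_a, 9 mm above the seat (slot_b has the same). The clips, at +x and -x, are 30 mm apart at the top, 15 mm at the crests, and wider below. An ear spreads them: about 12 to 22 N of push in all for both slots. Once the tops of the ears are below the crests the clips draw the shoe down and keep it seated.
- wedge_2: Bystander: pine offcut strip, 22x85x15 mm, lying between the work things. Origin at the centre of its underside.
- screw_cup: Bystander: tin lid with screws in it, 78 mm across, 17 mm high. Origin at the centre of its underside.
- cork_block: Bystander: cork sanding block 60x110x38 mm. Origin at the centre of its underside.
- spring_clamp: Bystander: grey spring clamp, 89x46x32 mm. Origin at the centre of its underside.
Mind the look-alikes: they are no part of the job. Leave any pink or red look-alike of the part that bears shoe_mid alone.

How it is judged:
On the way, in this order (a step that is already met when the one before it is completed fails the run):
1. both ears stand in the slots, the shoe lying along the bracket (horizontal distance between shoe_mid and bracket below 0.006 m and z of each of ear_a, ear_b in the frame of bracket below 0.022 m), for 0.1 s.
2. the shoe is home on the seat at both ends and is bedded there with 15 to 40 N (z of each of ear_a, ear_b in the frame of bracket below 0.0015 m and horizontal distance between shoe_mid and bracket below 0.005 m and angle between the y axis of shoe_mid and the y axis of bracket, either way round below 0.07 rad and angle between the z axis of shoe_mid and the z axis of bracket, either way round below 0.04 rad and angle between shoe_mid's own z axis and vertical below 0.2 rad and contact force between shoe and bracket between 15 and 40 N), for 0.3 s.
At the end, for the whole second after the job is handed in: The shoe lies lining up in the bracket, both ears within 1.5 mm of the seat, its centre within 5 mm sideways of the bracket's, flat to 0.04 rad and along the bracket to 0.07 rad, let go and at rest (z of each of ear_a, ear_b in the frame of bracket below 0.0015 m and horizontal distance between shoe_mid and bracket below 0.005 m and angle between the y axis of shoe_mid and the y axis of bracket, either way round below 0.07 rad and angle between the z axis of shoe_mid and the z axis of bracket, either way round below 0.04 rad and angle between shoe_mid's own z axis and vertical below 0.2 rad and linear speed of shoe below 0.01 m/s); the robot touches nothing.
It fails at once if the shoe is pressed against the bracket with more than 45 N (contact force between shoe and bracket above 45 N).
It fails at once if another thing on the bench is shifted by more than 30 mm (distance of any of wedge_2, screw_cup, cork_block, spring_clamp from where it was at the start of the episode above 0.03 m).
It also fails if it takes over 58 s, if anything falls off the work surface, if the arm or the gripper's body presses on something with over 40 N, if the wrist force passes 120 N, or if a joint passes its speed limit or range.

### The arm

A 7-joint arm with a two-finger parallel gripper is mounted at the origin on a cart in front of the work surface, level with it; the furniture and walls round the work are solid. World frame = base frame: x ahead of the robot, y to its left, z up, the work surface at z = 0. Lengths are in m, angles in rad, forces in N, time in s.
With the tool pointing down it reaches from about 0.4 to 0.85 m from the base axis. Payload 10.4 kg.
Tool frame: the origin (TCP) lies midway between the tips of the shut fingers; the grasp point (between the pads) lies 19 mm behind it (r.grasp_offset is the distance from the TCP to the grasp point, in m); z points along the fingers, y is the line along which they close (so a half turn about z gives the same grasp; the last joint's range is limited). The gripper opens to 87 mm and grips with 3 to 60 N. Pads are 19 mm wide; open, the fingers measure 117 mm over their backs; the gripper's body (75 mm by 190 mm) begins 51 mm behind the grasp point.
Start: joints at [-0.023, 0.332, -0.065, 1.46, 0.022, 1.35, -0.088], TCP at [0.625, 0, 0.223] pointing down, gripper open.
Joint ranges: [-2.6, 2.6], [-0.5, 2.12], [-1.47, 1.34], [0.16, 2.42], [-1.27, 4.41], [0.06, 2.06], [-2.6, 2.6]. Speed limits (rad/s): [2.22, 2.22, 2.79, 2.79, 3.14, 3.14, 3.14].

### API

Orientations are given as a unit quaternion [x, y, z, w].
In Python, from bench import r gives the robot as it stands.
- The arm moves only by the tool drive_tool, never from a script. Its argument "moves" is a list that holds one entry, the list of rows, each a list of 7 numbers: the shift along the tool's x, y, z in m, then the turn, a rotation vector about the tool's x, y, z in rad, then the opening, from 0 (shut) to 1 (fully open). In form: [[[tx, ty, tz, ax, ay, az, jaw], ...]]. A call has 1 to 10 rows; each row shifts and turns the commanded pose from where the row before left it, along the tool's axes as they then stand; what a row does not reach is not made up. A row lasts 1/10 s, in which the tool goes at most 50 mm and 8.59 degrees, less where a joint would pass 70% of its speed; a pose out of reach is approached as far as the arm can. A call is refused whole if a number of a shift passes 0.05 or a number of a turn 0.15, either way. A call with a gripper value outside its range is refused whole. The fingers move at their own pace and stop on an object; "squeeze" is the grip in N (left out, the last holds). Time passes only in rows, so rows that do not move let the fingers close. It gives the time, the measured TCP pose, the force, the opening and the grip force at its end, in the units of the state.
- r.read_state(): the state, without advancing time (a new reading comes with each control period).
- r.camera(name): name is "scene" or "side" or "wrist"; returns the picture (420x560x3 uint8, red, green, blue); there is no depth.
- r.camera_info(name): a dict with "mtx" (3x3 intrinsics, pixels), "rvec" (rotation vector, rad) and "tvec" (3), from world to camera coordinates, as OpenCV has them; the wrist camera has in their place "T_tool_cam" (4x4, takes a point from camera to tool coordinates, whose origin is the TCP and whose axes are the flange's). Camera axes: x right, y down, z forward; pixel columns grow to the right and rows downward; lengths in m; the calibration is good to about 2 mm. The wrist camera is an equidistant fisheye: a pixel r from the principal point sees the ray r / f radians off the axis. A picture is of the moment at which its call begins: read the wrist's pose just before it. camera_info takes no time and is no camera call.
- r.close_job(): hands the job in; it is judged then, once.
Trained networks look in the newest picture that a camera, given by its name, has taken for a name from the list of things; names that differ only in an ending like _2 or _b are one class to them, and where a whole thing is asked for, a point or a joint stands for the part that bears it (a point fixed in the world has none). Each returns a list of dicts, best first, with "conf" (0 to 1); they miss things now and then, are a little off and sometimes report something else, mostly with a low value. They report only what shows in the picture. A call takes as long as a camera call. They do not tell look-alikes from the thing itself.
- r.find_in(camera, query): "bbox" ([left, top, right, bottom] in pixels, round what is visible of it).
- r.place_of(camera, query): "at" ([column, row] in pixels: a listed point, or the origin of a listed thing).
The state is a dict: "time": time; "joint_positions": joint angles; "joint_vel": joint speeds; "joint_torque": joint torques, N m; "ee_pos": TCP position; "eef_rot": TCP orientation; "ft_force": force on the tool from outside, world axes, zero at the start; "torque": the same for the moment, N m; "width": finger opening in m; "grip_force": force on a finger pad.
Only numpy, scipy, OpenCV 4.12 (cv2) and the standard library are available. Lean on these libraries where they do the work, as an engineer would, in place of code of your own. Each camera call takes 0.05 s, during which the arm holds its last target. There are 200 camera calls.

## Working session

There is one attempt and no reset: what is moved stays moved. The work goes in short steps, Python scripts to look and compute and a tool call to move; the robot and the scene stay as the last step left them, time stands still between calls to the robot, and variables do not carry over. Pictures are saved under pics/ and viewed, at most 10 in all, crops included, and the job is handed in when it is done.

Besides the shell and the picture viewer there is one more tool, called after ">>>" as name(argument=value, ...), one argument or row to a line, values as JSON. drive_tool: Moves the arm, as the interface text tells. Its arguments: {"type":"object","properties":{"moves":{"type":"array"},"squeeze":{"type":"number"}},"required":["moves"]}

```bash
mkdir -p pics; ls
cat > h.py <<'E'
from bench import r
import numpy as np, cv2
from scipy.spatial.transform import Rotation as R
def ray(cam,px,st=None):
    i=r.camera_info(cam)
    if cam!='wrist':
        M=R.from_rotvec(np.ravel(i['rvec'])).as_matrix(); t=np.ravel(i['tvec'])
        d=np.linalg.inv(i['mtx'])@[px[0],px[1],1]
        return -M.T@t, M.T@d
    K=np.array(i['mtx']);T=np.array(i['T_tool_cam']);st=st or r.read_state()
    u=(px[0]-K[0,2])/K[0,0];v=(px[1]-K[1,2])/K[1,1];th=np.hypot(u,v)
    s=np.sin(th)/th if th>1e-9 else 1
    d=np.array([u*s,v*s,np.cos(th)]);Q=R.from_quat(st['eef_rot']).as_matrix()
    return Q@T[:3,3]+st['ee_pos'], Q@T[:3,:3]@d
def onz(cam,px,z,st=None):
    o,d=ray(cam,px,st); return o+d*(z-o[2])/d[2]
def snap(cam,f):
    im=r.camera(cam); cv2.imwrite(f,im[:,:,::-1]); return im
E
python3 - <<'E'
from h import *
st=r.read_state();print(st['time'],st['ee_pos'],st['eef_rot'],st['ft_force'])
print(r.camera_info('wrist'))
a=[snap(c,f'pics/{c}0.png') for c in('scene','side','wrist')]
for c in('scene','side','wrist'):
  for q,z in(('shoe_mid',.014),('ear_a',0),('bracket',.032),('slot_a',.032),('crest_a',.041),('wedge_2',0)):
    for d in r.place_of(c,q)[:4]:
      print(c,q,np.round(d['at']),round(d['conf'],2),np.round(onz(c,d['at'],z,st),3))
E
```

```text
pics
0.0 [6.24596972e-01 3.35661194e-05 2.21724754e-01] [ 7.07078386e-01  7.07134785e-01 -5.33491000e-04 -5.17273817e-04] [-0.14741196 -0.86318043  0.00634635]
{'mtx': array([[325.1922621 ,   0.        , 279.59628709],
       [  0.        , 325.1922621 , 209.18103415],
       [  0.        ,   0.        ,   1.        ]]), 'T_tool_cam': array([[-1.80442495e-04, -9.53299628e-01, -3.02026135e-01,
         8.40072123e-02],
       [ 9.99999283e-01,  1.85657091e-04, -1.18343799e-03,
        -8.98107487e-04],
       [ 1.18424429e-03, -3.02026132e-01,  9.53298911e-01,
        -1.63493407e-01],
       [ 0.00000000e+00,  0.00000000e+00,  0.00000000e+00,
         1.00000000e+00]])}
scene shoe_mid [291. 267.] 0.95 [ 0.483 -0.145  0.014]
scene shoe_mid [247. 183.] 0.76 [0.633 0.201 0.014]
scene shoe_mid [350. 250.] 0.58 [ 0.616 -0.181  0.014]
scene ear_a [228. 184.] 0.98 [0.608 0.253 0.   ]
scene ear_a [266. 191.] 0.91 [0.659 0.155 0.   ]
scene ear_a [361. 238.] 0.85 [ 0.683 -0.154  0.   ]
scene ear_a [344. 270.] 0.81 [ 0.57  -0.209  0.   ]
scene bracket [201. 196.] 0.85 [0.489 0.193 0.032]
scene 
[... 568 characters left out ...]
et [318. 263.] 0.97 [0.482 0.176 0.032]
side slot_a [317. 252.] 0.93 [0.486 0.135 0.032]
side slot_a [306. 278.] 0.77 [0.496 0.228 0.032]
side crest_a [308. 278.] 0.67 [0.492 0.242 0.041]
side wedge_2 [316. 263.] 0.75 [0.489 0.121 0.   ]
side wedge_2 [305. 234.] 0.51 [0.525 0.003 0.   ]
wrist shoe_mid [277. 310.] 0.6 [ 0.62  -0.179  0.014]
wrist ear_a [240. 316.] 0.97 [ 0.566 -0.2    0.   ]
wrist ear_a [316.  50.] 0.96 [0.665 0.156 0.   ]
wrist ear_a [193. 313.] 0.81 [ 0.494 -0.199  0.   ]
wrist ear_a [319. 290.] 0.66 [ 0.678 -0.155  0.   ]
wrist bracket [159.  34.] 0.7 [0.488 0.177 0.032]
wrist slot_a [155.  86.] 0.85 [0.484 0.116 0.032]
wrist wedge_2 [199. 183.] 0.56 [ 0.523 -0.004  0.   ]
```

View pics/scene0.png

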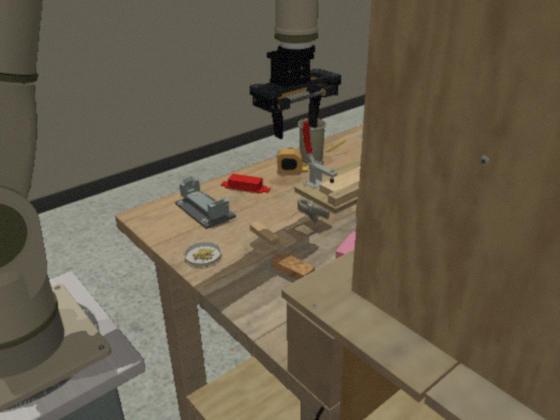

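View pics/wrist0.png

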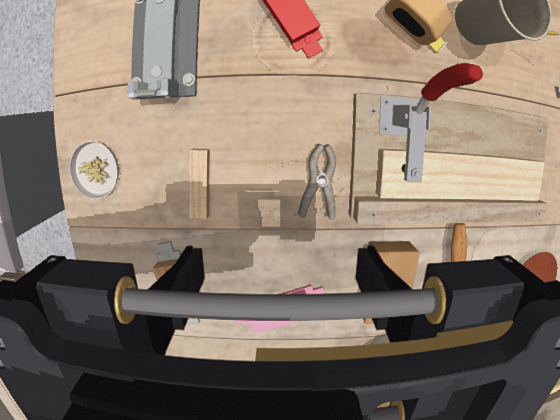

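The scene picture shows a brown-topped part at (293,267), a red one at (245,184) and a pink one at about (350,245). The bracket is at (205,205). In the wrist view the red one is at (292,25), the pink at (280,310), and a grey/brown part is half hidden at (170,260).

Run:
```python
import cv2
a=cv2.imread('pics/scene0.png')[220:300,240:370];b=cv2.imread('pics/side0.png')
cv2.imwrite('pics/c1.png',cv2.resize(a,None,fx=2.4,fy=2.4,interpolation=2))
a=cv2.resize(a,(400,246),interpolation=2)
import numpy as np
c=cv2.resize(b[170:290,220:400],(400,267),interpolation=2)
b=cv2.resize(b,(400,300))
cv2.imwrite('pics/c1.png',np.hstack([np.vstack([a,c]),cv2.copyMakeBorder(b,0,213,0,0,0)]))
```

```text
(no output)
```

View pics/c1.png

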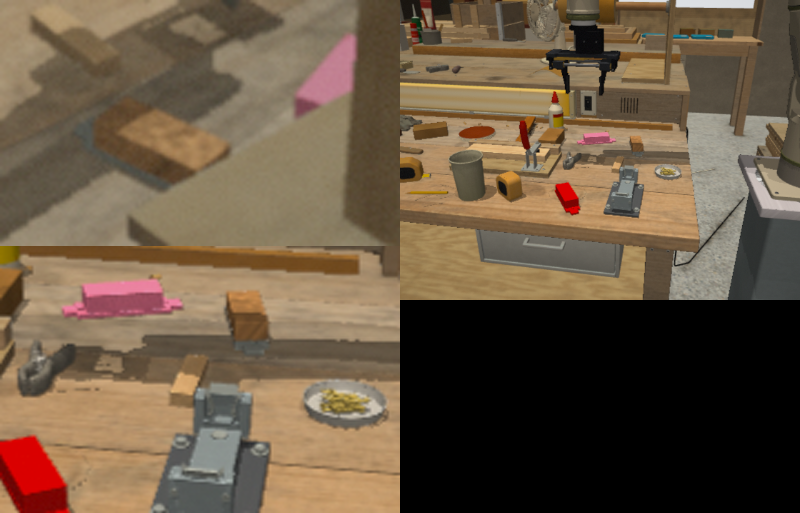

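The brown cork on a steel plate, at scene (293,267) and about (0.484,-0.15), is the shoe. Red and pink are look-alikes. I'll hover over the brown one and check it in a close wrist crop.

>>> drive_tool(
  moves=[
    [[-0.025,-0.023,0,0,0,0,1],[-0.025,-0.023,0,0,0,0,1],[-0.025,-0.023,0,0,0,0,1],[-0.025,-0.023,0,0,0,0,1],[-0.025,-0.023,0,0,0,0,1],[-0.025,-0.023,0,0,0,0,1],[0,0,0,0,0,0,1]],
  ],
)

```text
time: 1.75
ee_pos: [0.4845, -0.1542, 0.223]
eef_rot: [0.709, 0.705, -0.0, 0.0]
ft_force: [1.2, 0.6, 0.3]
width: 0.0873
grip_force: 0.0
```

Run:
```python
from h import *
st=r.read_state();print(st['time'],st['ee_pos'],st['eef_rot'],st['ft_force'])
im=snap('wrist','pics/w1.png')
for q,z in(('shoe_mid',.014),('ear_a',0),('wedge_2',0)):
    for d in r.place_of('wrist',q)[:4]:
      print(q,np.round(d['at'],1),round(d['conf'],2),np.round(onz('wrist',d['at'],z,st),4))
```

```text
1.75 [ 0.48445144 -0.1541975   0.22302548] [ 7.09331275e-01  7.04874949e-01 -4.53110240e-04  4.93394391e-04] [1.18879077 0.62827956 0.2697787 ]
shoe_mid [391.9 198.6] 0.81 [ 0.6221 -0.1756  0.014 ]
shoe_mid [277.7 178.4] 0.57 [ 0.4809 -0.1507  0.014 ]
ear_a [288.  218.9] 0.8 [ 0.4933 -0.2059  0.    ]
ear_a [430.2 183.9] 0.77 [ 0.6806 -0.1594  0.    ]
ear_a [344.4 214. ] 0.65 [ 0.5651 -0.1999  0.    ]
ear_a [269.1 122.3] 0.61 [ 0.4712 -0.0857  0.    ]
wedge_2 [313.8  52.3] 0.66 [ 0.5239 -0.0015  0.    ]
```

View pics/w1.png

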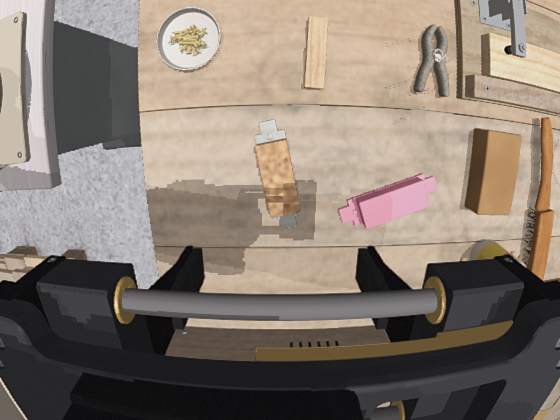

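Wrist crop check: cork lining on top of a steel plate with grey ears, at (269,125) and (288,222). Pink is at (390,200) and is excluded. Ear spacing measures 0.122 m against 0.120 m, which fits. I'll align, descend part-way and re-measure.

>>> drive_tool(
  moves=[
    [[0.006,-0.003,0.03,0,0,-0.093,1],[0,0,0.035,0,0,-0.093,1],[0,0,0.035,0,0,0,1],[0,0,0,0,0,0,1]],
  ],
)

```text
time: 2.35
ee_pos: [0.4817, -0.1422, 0.1184]
eef_rot: [0.638, 0.77, -0.002, -0.003]
ft_force: [-0.9, 0.1, 0.9]
width: 0.0871
grip_force: 0.0
```

```bash
cat >> h.py <<'E'
def loc(p,st): return R.from_quat(st['eef_rot']).inv().apply(np.array(p)-st['ee_pos'])
E
python3 - <<'E'
from h import *
st=r.read_state();print(st['time'],st['ee_pos'],st['eef_rot'],st['ft_force'])
im=snap('wrist','pics/w2.png')
for q,z in(('shoe_mid',.014),('ear_a',0)):
    for d in r.place_of('wrist',q)[:4]:
      p=onz('wrist',d['at'],z,st)
      print(q,np.round(d['at'],1),round(d['conf'],2),np.round(p,4),np.round(loc(p,st),4))
cv2.imwrite('pics/w2c.png',cv2.resize(im[60:300,180:400,::-1],None,fx=2,fy=2))
E
```

```text
2.35 [ 0.4817011  -0.14224888  0.11838983] [ 0.63766309  0.77030579 -0.00170492 -0.00344435] [-0.93081669  0.06552326  0.86769331]
shoe_mid [279.6 215. ] 0.93 [ 0.4809 -0.1481  0.014 ] [-0.0059 -0.0011  0.1044]
shoe_mid [413.  267.8] 0.57 [ 0.62   -0.1774  0.014 ] [-0.0607  0.13    0.1033]
ear_a [279.5 142.8] 0.92 [ 0.4693 -0.0881  0.    ] [ 0.0552 -0.0012  0.1186]
ear_a [351.7 276.3] 0.88 [ 0.5648 -0.2029  0.    ] [-0.0755  0.0712  0.1177]
ear_a [279.8 269. ] 0.82 [ 0.4923 -0.2073  0.    ] [-0.0663 -0.0009  0.1182]
ear_a [459.2 252. ] 0.67 [ 0.6774 -0.158   0.    ] [-0.0524  0.1902  0.1169]
```

View pics/w2c.png

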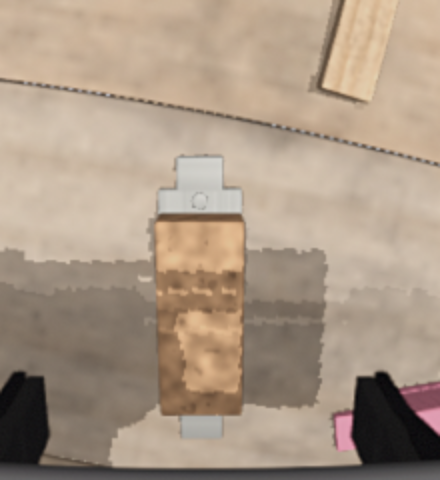

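Seen straight between the fingers: the shoe is aligned with the tool, and the offset along tool x is −5.6 mm. Descend and grip.

>>> drive_tool(
  moves=[
    [[-0.0055,-0.001,0.03,0,0,0,1],[0,0,0.03,0,0,0,1],[0,0,0.03,0,0,0,1],[0,0,0.02,0,0,0,1],[0,0,0.002,0,0,0,1],[0,0,0,0,0,0,0],[0,0,0,0,0,0,0],[0,0,0,0,0,0,0]],
  ],
  squeeze=50,
)

```text
time: 3.3
ee_pos: [0.4852, -0.1498, 0.0121]
eef_rot: [0.638, 0.77, 0.001, 0.001]
ft_force: [-0.1, 0.3, 0.9]
width: 0.0704
grip_force: 0.0
```

>>> drive_tool(
  moves=[
    [[0,0,0,0,0,0,0],[0,0,0,0,0,0,0],[0,0,0,0,0,0,0]],
  ],
)

```text
time: 3.6
ee_pos: [0.4842, -0.1496, 0.0108]
eef_rot: [0.638, 0.77, 0.0, 0.0]
ft_force: [-1.0, -0.3, -0.5]
width: 0.0469
grip_force: 0.0
```

>>> drive_tool(
  moves=[
    [[0,-0.002,0.005,0,0,0,0.5],[0,0,0,0,0,0,0],[0,0,0,0,0,0,0],[0,0,0,0,0,0,0],[0,0,0,0,0,0,0],[0,0,0,0,0,0,0],[0,0,0,0,0,0,0]],
  ],
  squeeze=50,
)

```text
time: 4.3
ee_pos: [0.482, -0.1499, 0.0055]
eef_rot: [0.638, 0.77, -0.0, -0.0]
ft_force: [-0.1, -0.0, -1.8]
width: 0.0353
grip_force: 50.0
```

>>> drive_tool(
  moves=[
    [[0,0,-0.015,0,0,0,0],[0,0,-0.035,0,0,0,0],[0,0,-0.04,0,0,0.08,0],[0,0,-0.04,0,0,0.08,0],[0,0,-0.04,0,0,0.08,0],[0.04,-0.002,-0.02,0,0,0,0],[0.05,-0.002,0,0,0,0,0],[0.05,-0.002,0,0,0,0,0],[0.05,-0.002,0,0,0,0,0],[0.03,0,0,0,0,0,0]],
  ],
)

```text
time: 5.3
ee_pos: [0.4852, 0.0743, 0.1958]
eef_rot: [0.725, 0.689, 0.0, -0.0]
ft_force: [1.3, 0.1, -3.4]
width: 0.0354
grip_force: 50.0
```

>>> drive_tool(
  moves=[
    [[0,0,0,0,0,0,0],[0,0,0,0,0,0,0],[0,0,0,0,0,0,0]],
  ],
)

```text
time: 5.6
ee_pos: [0.486, 0.0687, 0.1954]
eef_rot: [0.727, 0.687, -0.0, 0.0]
ft_force: [-0.4, -0.7, -2.7]
width: 0.0354
grip_force: 50.0
```

Run:
```python
from h import *
st=r.read_state();print(st['time'],st['ee_pos'],st['eef_rot'],st['ft_force'],st['grip_force'])
im=snap('wrist','pics/w3.png')
Z=st['ee_pos'][2]
for q,z in(('shoe_mid',Z+.0085),('ear_a',Z-.0055),('bracket',.032),('slot_a',.032),('crest_a',.041)):
    for d in r.place_of('wrist',q)[:4]:
      p=onz('wrist',d['at'],z,st)
      print(q,np.round(d['at'],1),round(d['conf'],2),np.round(p,4),np.round(loc(p,st),4))
for c in('scene','side'):
  r.camera(c)
  for q,z in (('bracket',.032),('slot_a',.032),('crest_a',.041)):
    for d in r.place_of(c,q)[:3]: print(c,q,round(d['conf'],2),np.round(onz(c,d['at'],z),4))
```

```text
5.6 [0.48596045 0.06872994 0.19542325] [ 7.26511154e-01  6.87154618e-01 -2.52723625e-04  1.00873260e-04] [-0.40063367 -0.65446043 -2.65172344] 49.99387303367257
shoe_mid [404.7  59.4] 0.91 [0.5521 0.1768 0.2039] [ 0.1116  0.06   -0.0086]
shoe_mid [277.2 271.9] 0.63 [0.4835 0.0682 0.2039] [-0.0007 -0.0024 -0.0085]
ear_a [373.1  17.4] 0.91 [0.5414 0.2017 0.1899] [0.1359 0.0479 0.0054]
ear_a [426.8 102.1] 0.57 [0.5702 0.1559 0.1899] [0.0918 0.0792 0.0054]
bracket [276.   82.1] 0.88 [0.4873 0.1802 0.032 ] [ 0.1115 -0.0048  0.1634]
bracket [274.5  20.4] 0.31 [0.4894 0.2444 0.032 ] [ 0.1757 -0.0063  0.1633]
bracket [428.7 233.8] 0.22 [0.6556 0.0094 0.032 ] [-0.0497  0.1727  0.1634]
slot_a [276.1 143.8] 0.58 [0.4838 0.1181 0.032 ] [ 0.0492 -0.0048  0.1634]
slot_a [472.  306.2] 0.28 [ 0.7438 -0.1077  0.032 ] [-0.1617  0.2673  0.1635]
crest_a [271.7  20.9] 0.59 [0.4867 0.2416 0.041 ] [ 0.1727 -0.0089  0.1543]
scene bracket 0.67 [0.4804 0.1801 0.032 ]
scene slot_a 0.96 [0.4756 0.1229 0.032 ]
scene slot_a 0.91 [0.4776 0.2413 0.032 ]
scene crest_a 0.8 [0.4833 0.2376 0.041 ]
side bracket 0.74 [0.4839 0.1787 0.032 ]
side slot_a 0.82 [0.4915 0.2351 0.032 ]
side slot_a 0.72 [0.4805 0.1223 0.032 ]
side slot_a 0.36 [ 0.7452 -0.0576  0.032 ]
side crest_a 0.93 [0.4976 0.2373 0.041 ]
```

View pics/w3.png

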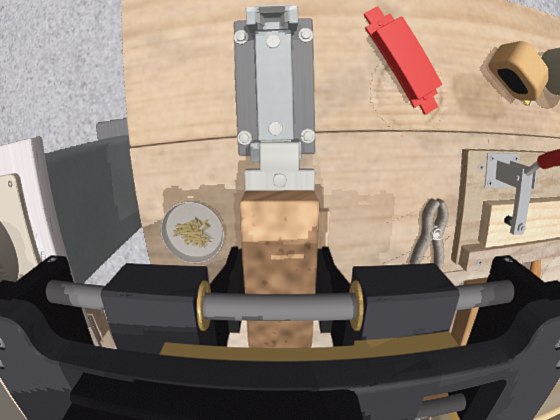

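The bracket is at (276,85), upright and lined up with the shoe. The shoe hides its near cheek, so I'll back off to see both cheeks and measure the edges.

>>> drive_tool(
  moves=[
    [[-0.03,0,0,0,0,0,0],[-0.03,0,0,0,0,0,0],[0,0,0,0,0,0,0],[0,0,0,0,0,0,0]],
  ],
)

```text
time: 6.7
ee_pos: [0.4828, 0.0098, 0.1956]
eef_rot: [0.726, 0.687, 0.0, -0.0]
ft_force: [0.8, 0.8, -3.0]
width: 0.0359
grip_force: 50.0
```

Run:
```python
from h import *
for k in range(2):
  st=r.read_state();print(st['time'],st['ee_pos'],st['eef_rot'])
  im=snap('wrist','pics/w4.png')
  Z=st['ee_pos'][2]
  for q,z in(('shoe_mid',Z+.0085),('ear_a',Z-.0055),('bracket',.032),('slot_a',.032),('crest_a',.041)):
    for d in r.place_of('wrist',q)[:3]:
      p=onz('wrist',d['at'],z,st)
      print(q,np.round(d['at'],1),round(d['conf'],2),np.round(p,4),np.round(loc(p,st),4))
cv2.imwrite('pics/w4c.png',cv2.resize(im[20:220,190:370,::-1],None,fx=3,fy=3,interpolation=2))
```

```text
6.7 [0.4827549  0.00977505 0.19562364] [ 7.26418804e-01  6.87252282e-01  1.49141893e-04 -1.26217203e-05]
shoe_mid [277.4 274.7] 0.86 [0.4803 0.0075 0.2041] [-0.0024 -0.0023 -0.0085]
shoe_mid [403.6   9.7] 0.65 [0.5503 0.1442 0.2041] [ 0.138   0.06   -0.0085]
ear_a [426.5  56.5] 0.87 [0.5678 0.1227 0.1901] [0.1174 0.0787 0.0055]
ear_a [279.2 150.5] 0.8 [0.4849 0.0722 0.1901] [ 0.0625 -0.0013  0.0055]
ear_a [276.8 271.3] 0.15 [0.4795 0.002  0.1901] [-0.0079 -0.0028  0.0055]
bracket [273.7  27.1] 0.67 [0.485  0.1785 0.032 ] [ 0.1686 -0.0071  0.1637]
crest_a [315.9 195.7] 0.37 [0.5182 0.0054 0.041 ] [-0.0025  0.0356  0.1546]
7.0 [0.48273881 0.01083722 0.19551474] [ 7.25528175e-01  6.88192460e-01  4.09344581e-05 -4.93749599e-05]
shoe_mid [405.7  12. ] 0.95 [0.551  0.1443 0.204 ] [ 0.1369  0.0611 -0.0085]
shoe_mid [277.5 271.3] 0.69 [0.4805 0.0107 0.204 ] [-0.0003 -0.0022 -0.0085]
ear_a [279.5 149.8] 0.87 [0.4849 0.0737 0.19  ] [ 0.0628 -0.0012  0.0055]
ear_a [425.2  57.9] 0.74 [0.5667 0.1231 0.19  ] [0.1165 0.0779 0.0055]
bracket [273.3  27.5] 0.74 [0.4841 0.1791 0.032 ] [ 0.1681 -0.0075  0.1635]
slot_a [275.7  88.6] 0.72 [0.4831 0.1159 0.032 ] [ 0.1049 -0.0051  0.1635]
```

View pics/w4c.png

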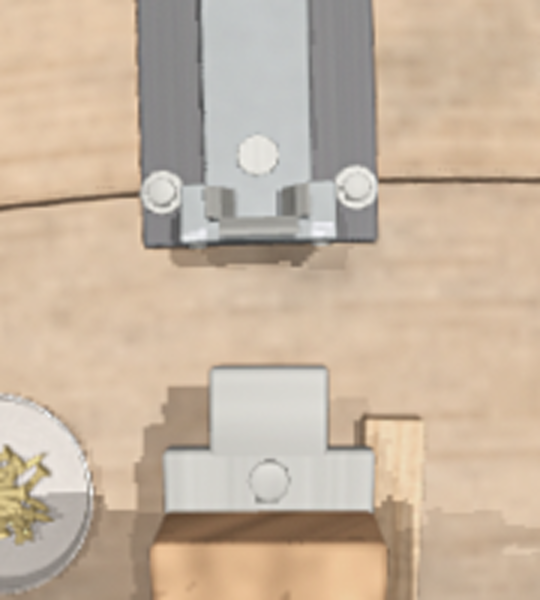

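Run:
```python
from h import *
st=r.read_state();Z=st['ee_pos'][2]
f=lambda c,z:np.round(loc(onz('wrist',(190+c[0]/3,20+c[1]/3),z,st),st),4)
for n,c,z in(('tipL',(210,367),Z+.0005),('tipR',(328,367),Z+.0005),('plL',(163,448),Z+.0005),('plR',(375,448),Z+.0005),
 ('cheekL',(181,186),.054),('cheekR',(335,182),.054),('cheekLn',(182,240),.054),('cheekRn',(334,236),.054),('seatbolt',(258,155),.032),
 ('seatL',(203,60),.032),('seatR',(308,60),.032),('clipL',(219,190),.061),('clipR',(296,188),.061),('baseL',(143,240),.01),('baseR',(377,237),.01)):
  print(n,f(c,z))
print(2*np.arctan2(st['eef_rot'][1],st['eef_rot'][0])-np.pi/2)
```

```text
tipL [ 0.0674 -0.0109 -0.0005]
tipR [ 0.0674  0.0088 -0.0005]
plL [ 0.0536 -0.0191 -0.0005]
plR [ 0.0536  0.017  -0.0005]
cheekL [ 0.11   -0.0282  0.1416]
cheekR [0.1111 0.019  0.1416]
cheekLn [ 0.093  -0.028   0.1416]
cheekRn [0.0942 0.0188 0.1416]
seatbolt [ 0.1221 -0.0048  0.1636]
seatL [ 0.1551 -0.0229  0.1636]
seatR [0.1549 0.0116 0.1636]
clipL [ 0.108  -0.0162  0.1346]
clipR [0.1085 0.0069 0.1346]
baseL [ 0.0947 -0.0458  0.1856]
baseR [0.0956 0.0368 0.1856]
-0.0538404081322319
```

Crop check: ear tip at tool x 67.4 mm, so the shoe's centre is at (+0.4, −1) mm in the tool frame and square to it. The bracket centre is at about (168, −6) mm and yawed −0.023 from the tool. The widths (20/36/48 mm) come out right. I'll move over the bracket and look again low.

>>> drive_tool(
  moves=[
    [[0,0,0,0,0,-0.023,0],[0.035,-0.001,0,0,0,0,0],[0.04,0,0,0,0,0,0],[0.04,0,0,0,0,0,0],[0.035,0,0,0,0,0,0],[0.0175,0,0.02,0,0,0,0],[0,0,0.035,0,0,0,0],[0,0,0.025,0,0,0,0],[0,0,0,0,0,0,0],[0,0,0,0,0,0,0]],
  ],
)

```text
time: 8.3
ee_pos: [0.4871, 0.1776, 0.1162]
eef_rot: [0.718, 0.696, 0.0, -0.0]
ft_force: [0.1, -0.1, -1.3]
width: 0.036
grip_force: 50.0
```

>>> drive_tool(
  moves=[
    [[0,0,0,0,0,0,0],[0,0,0,0,0,0,0],[0,0,0,0,0,0,0]],
  ],
)

```text
time: 8.6
ee_pos: [0.4876, 0.1777, 0.1167]
eef_rot: [0.718, 0.696, 0.001, 0.0]
ft_force: [-1.1, 1.1, -3.3]
width: 0.0359
grip_force: 50.0
```

Run:
```python
from h import *
st=r.read_state();print(st['time'],st['ee_pos'],st['eef_rot'],st['ft_force'])
im=snap('wrist','pics/w5.png')
cv2.imwrite('pics/w5c.png',cv2.resize(im[100:250,190:370,::-1],None,fx=4,fy=4,interpolation=2))
```

```text
8.6 [0.48755388 0.17774277 0.11666959] [7.18013086e-01 6.96028947e-01 8.60642633e-04 4.16902224e-04] [-1.12640511  1.12189518 -3.31497774]
```

View pics/w5c.png

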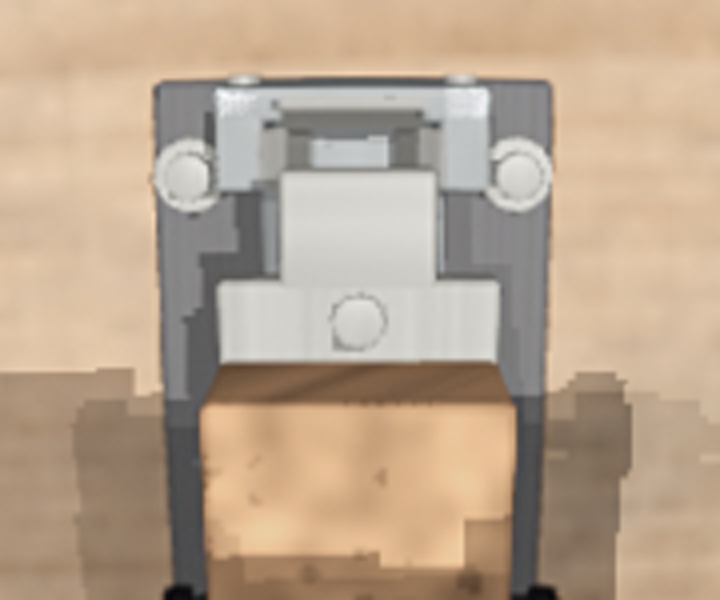

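Run:
```python
from h import *
st=r.read_state();Z=st['ee_pos'][2]
f=lambda c,z:np.round(loc(onz('wrist',(190+c[0]/4,100+c[1]/4),z,st),st),4)
for n,c,z in(('tipL',(281,170),Z+.0005),('tipR',(437,170),Z+.0005),('plL',(218,284),Z+.0005),('plR',(499,284),Z+.0005),
 ('ckLfar',(216,88),.054),('ckRfar',(489,88),.054),('ckLin',(216,191),.054),('ckRin',(489,191),.054),('seatFarL',(312,140),.032),('seatFarR',(389,138),.032),('clipL',(263,125),.061),('clipR',(439,123),.061),('baseL',(154,84),.01),('baseR',(551,84),.01),('wall',(350,104),.061),('wall',(350,104),.054)):
  print(n,f(c,z))
```

```text
tipL [ 0.0674 -0.0108 -0.0005]
tipR [ 0.0674  0.0087 -0.0005]
plL [ 0.0528 -0.019  -0.0005]
plR [ 0.0528  0.0169 -0.0005]
ckLfar [ 0.0755 -0.0257  0.0624]
ckRfar [0.0754 0.0213 0.0625]
ckLin [ 0.0574 -0.026   0.0624]
ckRin [0.0573 0.0216 0.0625]
seatFarL [ 0.0644 -0.01    0.0844]
seatFarR [0.0648 0.0046 0.0844]
clipL [ 0.0693 -0.0171  0.0554]
clipR [0.0696 0.0123 0.0554]
baseL [ 0.075  -0.0435  0.1064]
baseR [0.0749 0.0386 0.1065]
wall [ 0.0728 -0.0026  0.0554]
wall [ 0.0724 -0.0026  0.0624]
```

Ear and slot are both visible, and all cheek, clip and base edges agree: 0 mm along the bracket, and the shoe is 1.3 mm too far in tool y. I'll correct that and descend until the ears are in the slots.

>>> drive_tool(
  moves=[
    [[0,-0.0013,0.01,0,0,0,0],[0,0,0.015,0,0,0,0],[0,0,0.015,0,0,0,0],[0,0,0.01,0,0,0,0],[0,0,0.004,0,0,0,0],[0,0,0,0,0,0,0],[0,0,0,0,0,0,0]],
  ],
)

```text
time: 9.35
ee_pos: [0.486, 0.1778, 0.062]
eef_rot: [0.718, 0.696, 0.0, 0.0]
ft_force: [0.3, -0.2, -1.7]
width: 0.0356
grip_force: 50.0
```

>>> drive_tool(
  moves=[
    [[0,0,0.004,0,0,0,0],[0,0,0.004,0,0,0,0],[0,0,0,0,0,0,0],[0,0,0,0,0,0,0],[0,0,0,0,0,0,0]],
  ],
)

```text
time: 9.85
ee_pos: [0.4861, 0.1778, 0.0539]
eef_rot: [0.718, 0.696, 0.0, 0.0]
ft_force: [1.7, 0.2, -2.0]
width: 0.0353
grip_force: 50.0
```

>>> drive_tool(
  moves=[
    [[0,0,0.003,0,0,0,0],[0,0,0.002,0,0,0,0],[0,0,0,0,0,0,0]],
  ],
)

```text
time: 10.15
ee_pos: [0.4862, 0.1778, 0.0487]
eef_rot: [0.718, 0.696, 0.001, 0.0]
ft_force: [3.3, 0.8, 0.2]
width: 0.0357
grip_force: 50.0
```

>>> drive_tool(
  moves=[
    [[0,0,0.0015,0,0,0,0],[0,0,0.0015,0,0,0,0]],
  ],
)

```text
time: 10.35
ee_pos: [0.4862, 0.1777, 0.0458]
eef_rot: [0.718, 0.696, 0.001, 0.0]
ft_force: [4.7, -0.3, 1.8]
width: 0.036
grip_force: 50.0
```

>>> drive_tool(
  moves=[
    [[0,0,0.0015,0,0,0,0],[0,0,0.0015,0,0,0,0]],
  ],
)

```text
time: 10.55
ee_pos: [0.4861, 0.1778, 0.0431]
eef_rot: [0.718, 0.696, 0.0, 0.0]
ft_force: [1.5, -0.4, 9.0]
width: 0.0358
grip_force: 50.0
```

>>> drive_tool(
  moves=[
    [[0,0,0.0015,0,0,0,0],[0,0,0.0015,0,0,0,0]],
  ],
)

```text
time: 10.75
ee_pos: [0.4862, 0.178, 0.0405]
eef_rot: [0.718, 0.696, 0.001, 0.0]
ft_force: [0.7, -0.1, 12.6]
width: 0.0357
grip_force: 50.0
```

>>> drive_tool(
  moves=[
    [[0,0,0.0015,0,0,0,0],[0,0,0.001,0,0,0,0]],
  ],
)

```text
time: 10.95
ee_pos: [0.4864, 0.1781, 0.0383]
eef_rot: [0.718, 0.696, 0.001, 0.0]
ft_force: [0.4, -1.1, 17.3]
width: 0.036
grip_force: 50.0
```

>>> drive_tool(
  moves=[
    [[0,0,0.001,0,0,0,0],[0,0,0.001,0,0,0,0]],
  ],
)

```text
time: 11.15
ee_pos: [0.4859, 0.1781, 0.0358]
eef_rot: [0.718, 0.696, 0.0, 0.0]
ft_force: [4.3, 0.5, 6.4]
width: 0.0356
grip_force: 50.0
```

>>> drive_tool(
  moves=[
    [[0,0,0.001,0,0,0,0],[0,0,0,0,0,0,0]],
  ],
)

```text
time: 11.35
ee_pos: [0.4858, 0.178, 0.0344]
eef_rot: [0.718, 0.696, 0.0, 0.0]
ft_force: [2.9, 0.3, 5.0]
width: 0.0358
grip_force: 50.0
```

Clip snap felt (17 N, then 5 N). Now press gently for bedding.

>>> drive_tool(
  moves=[
    [[0,0,0.001,0,0,0,0],[0,0,0,0,0,0,0]],
  ],
)

```text
time: 11.55
ee_pos: [0.4858, 0.178, 0.0334]
eef_rot: [0.718, 0.696, 0.0, 0.0]
ft_force: [2.5, 1.1, 5.5]
width: 0.0357
grip_force: 50.0
```

>>> drive_tool(
  moves=[
    [[0,0,0.001,0,0,0,0],[0,0,0,0,0,0,0]],
  ],
)

```text
time: 11.75
ee_pos: [0.4856, 0.1778, 0.0321]
eef_rot: [0.718, 0.696, 0.0, 0.0]
ft_force: [4.6, 0.4, -0.3]
width: 0.0356
grip_force: 50.0
```

>>> drive_tool(
  moves=[
    [[0,0,0.001,0,0,0,0],[0,0,0,0,0,0,0]],
  ],
)

```text
time: 11.95
ee_pos: [0.4856, 0.1778, 0.0309]
eef_rot: [0.718, 0.696, 0.0, -0.0]
ft_force: [4.6, 1.5, 1.3]
width: 0.0355
grip_force: 50.0
```

>>> drive_tool(
  moves=[
    [[0,0,0.001,0,0,0,0],[0,0,0,0,0,0,0]],
  ],
)

```text
time: 12.15
ee_pos: [0.4856, 0.1778, 0.0299]
eef_rot: [0.718, 0.696, 0.0, -0.0]
ft_force: [3.6, 2.8, 1.3]
width: 0.0356
grip_force: 50.0
```

Force is lower than expected for this depth; checking for slip in the hand.

Run:
```python
from h import *
for k in range(3):
  im=snap('wrist','pics/w6.png')
  st=r.read_state();print(st['time'],st['ee_pos'],st['ft_force'],st['torque'],st['joint_torque'])
s=r.camera('side')
a=cv2.resize(im[100:250,190:370,::-1],(480,400),interpolation=2)
b=cv2.resize(s[220:300,285:349,::-1],(320,400),interpolation=2)
cv2.imwrite('pics/w6c.png',np.hstack([a,b]))
```

```text
12.2 [0.48561954 0.17775    0.03000974] [3.72252035 1.35641645 0.92519702] [ 0.36316471 -0.79683853  0.04503241] [  0.2836331  -50.98657966  -1.78475786 -28.30438435  -0.17849059
   1.35854982  -0.07165242]
12.25 [0.4855975  0.17779535 0.03003913] [3.43235205 2.1062167  1.45939767] [ 0.39144552 -0.85874731  0.05720643] [  0.33068209 -51.02532864  -1.73455719 -28.34626973  -0.15579819
   1.36659801  -0.07045387]
12.3 [0.48560081 0.17775676 0.03006208] [3.19520495 1.71041562 2.15851281] [ 0.44676168 -0.79995079  0.10368884] [  0.37862317 -51.0548079   -1.68527585 -28.36978912  -0.13364017
   1.37470085  -0.07007844]
```

View pics/w6c.png

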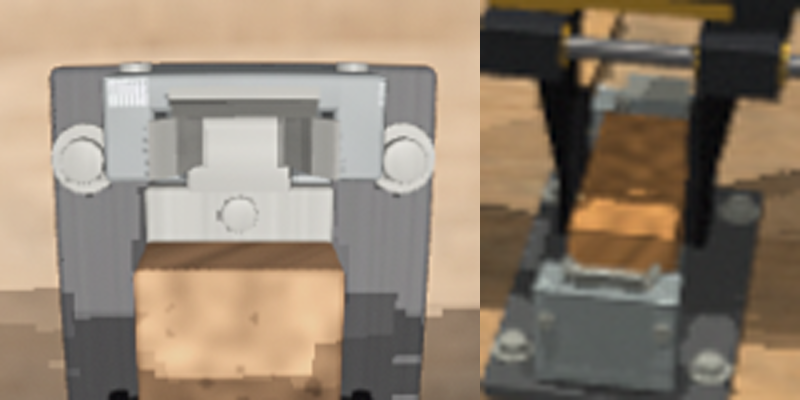

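The picture shows the ear below the clip crests in the slot (left, around (240,140)) and no upward slip, so the bracket is sinking softly. I'll carry on in fine steps to the hard stop.

>>> drive_tool(
  moves=[
    [[0,0,0.0007,0,0,0,0],[0,0,0,0,0,0,0]],
  ],
)

```text
time: 12.55
ee_pos: [0.4856, 0.1778, 0.0293]
eef_rot: [0.718, 0.696, 0.0, -0.0]
ft_force: [4.5, 1.9, 1.1]
width: 0.0359
grip_force: 50.0
```

>>> drive_tool(
  moves=[
    [[0,0,0.0007,0,0,0,0],[0,0,0,0,0,0,0]],
  ],
)

```text
time: 12.75
ee_pos: [0.4856, 0.1777, 0.029]
eef_rot: [0.718, 0.696, 0.0, 0.0]
ft_force: [0.2, 0.6, 4.4]
width: 0.0359
grip_force: 50.0
```

>>> drive_tool(
  moves=[
    [[0,0,0.0007,0,0,0,0],[0,0,0,0,0,0,0]],
  ],
)

```text
time: 12.95
ee_pos: [0.4856, 0.1777, 0.0289]
eef_rot: [0.718, 0.696, -0.0, 0.0]
ft_force: [-2.7, 0.4, 15.5]
width: 0.0355
grip_force: 50.0
```

>>> drive_tool(
  moves=[
    [[0,0,0,0,0,0,0]],
  ],
)

```text
time: 13.05
ee_pos: [0.4856, 0.1777, 0.0289]
eef_rot: [0.718, 0.696, 0.0, 0.0]
ft_force: [-1.8, 1.1, 15.1]
width: 0.0359
grip_force: 50.0
```

>>> drive_tool(
  moves=[
    [[0,0,0.0003,0,0,0,0],[0,0,0,0,0,0,0],[0,0,0,0,0,0,0]],
  ],
)

```text
time: 13.35
ee_pos: [0.4856, 0.1778, 0.0289]
eef_rot: [0.718, 0.696, 0.0, 0.0]
ft_force: [-3.4, -0.6, 18.3]
width: 0.0356
grip_force: 50.0
```

>>> drive_tool(
  moves=[
    [[0,0,0.0004,0,0,0,0],[0,0,0,0,0,0,0],[0,0,0,0,0,0,0]],
  ],
)

```text
time: 13.65
ee_pos: [0.4856, 0.1778, 0.0288]
eef_rot: [0.718, 0.696, -0.0, 0.0]
ft_force: [-6.7, -1.4, 22.5]
width: 0.0353
grip_force: 50.0
```

>>> drive_tool(
  moves=[
    [[0,0,0,0,0,0,0],[0,0,0,0,0,0,0],[0,0,0,0,0,0,0],[0,0,0,0,0,0,0]],
  ],
)

```text
time: 14.05
ee_pos: [0.4856, 0.1778, 0.0289]
eef_rot: [0.718, 0.696, -0.0, 0.0]
ft_force: [-5.6, -2.0, 22.2]
width: 0.0355
grip_force: 50.0
```

Run:
```python
from h import *
im=snap('wrist','pics/w7.png'); st=r.read_state();print(st['time'],st['ee_pos'],st['ft_force'],st['torque'])
cv2.imwrite('pics/w7c.png',cv2.resize(im[100:250,190:370,::-1],None,fx=4,fy=4,interpolation=2))
```

```text
14.1 [0.48567574 0.17774939 0.02886675] [-5.67716501 -0.43091422 23.0283295 ] [-0.20406855  1.2443068   0.07174607]
```

View pics/w7c.png

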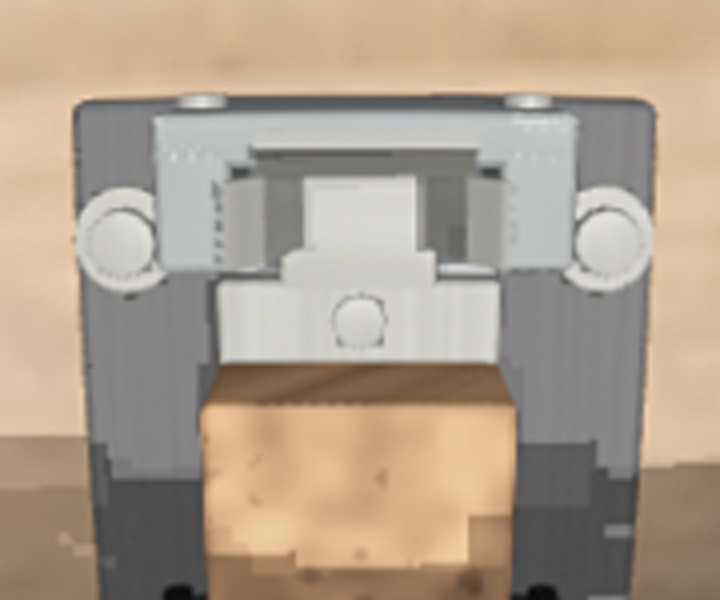

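Run:
```python
from h import *
st=r.read_state()
f=lambda c,z:loc(onz('wrist',(190+c[0]/4,100+c[1]/4),z,st),st)
for z in(.043,.0455,.048,.050,.054):
  a,b,c,d=[f(p,z) for p in((155,113),(578,113),(155,268),(577,268))]
  print(z,np.round([b[1]-a[1],d[1]-c[1],a[0],c[0],(a[1]+b[1])/2,(c[1]+d[1])/2],4))
for z in(.0,.005,.01): print('base',z,np.round([f((73,105),z),f((655,105),z)],4))
```

```text
0.043 [ 0.0486  0.0495  0.0756  0.0574 -0.0001 -0.0002]
0.0455 [ 0.0477  0.0487  0.0758  0.0579 -0.0002 -0.0002]
0.048 [ 0.0469  0.0478  0.0759  0.0583 -0.0002 -0.0002]
0.05 [ 0.0463  0.0472  0.076   0.0587 -0.0002 -0.0002]
0.054 [ 0.045   0.0459  0.0762  0.0594 -0.0002 -0.0002]
base 0.0 [[ 0.0748 -0.0436  0.0288]
 [ 0.0749  0.043   0.0289]]
base 0.005 [[ 0.075  -0.0425  0.0238]
 [ 0.0751  0.0419  0.0239]]
base 0.01 [[ 0.0753 -0.0414  0.0188]
 [ 0.0753  0.0407  0.0189]]
```

Height check: the cheek top is about 22–24 mm above the shoe's underside, so the shoe is home, and ~24 N has been held for 0.5 s. I'll push slightly firmer for certainty, then ease off and let go.

>>> drive_tool(
  moves=[
    [[0,0,0.0005,0,0,0,0],[0,0,0,0,0,0,0],[0,0,0,0,0,0,0],[0,0,0,0,0,0,0],[0,0,0,0,0,0,0]],
  ],
)

```text
time: 14.6
ee_pos: [0.4857, 0.1778, 0.0288]
eef_rot: [0.718, 0.696, -0.0, 0.0]
ft_force: [-8.2, -2.3, 29.6]
width: 0.0353
grip_force: 50.0
```

>>> drive_tool(
  moves=[
    [[0,0,-0.001,0,0,0,0],[0,0,-0.002,0,0,0,0],[0,0,-0.002,0,0,0,0],[0,0,-0.001,0,0,0,0],[0,0,0,0,0,0,0]],
  ],
)

```text
time: 15.1
ee_pos: [0.4856, 0.1777, 0.0327]
eef_rot: [0.718, 0.696, 0.0, -0.0]
ft_force: [3.1, 2.8, -0.1]
width: 0.0359
grip_force: 50.0
```

>>> drive_tool(
  moves=[
    [[0,0,0,0,0,0,0.8],[0,0,0,0,0,0,0.8],[0,0,0,0,0,0,0.8],[0,0,0,0,0,0,0.8],[0,0,0,0,0,0,0.8],[0,0,-0.02,0,0,0,0.8],[0,0,-0.03,0,0,0,0.8],[0,0,-0.03,0,0,0,0.8],[0,0,-0.03,0,0,0,0.8],[0,0,0,0,0,0,0.8]],
  ],
)

```text
time: 16.1
ee_pos: [0.4877, 0.1785, 0.1469]
eef_rot: [0.718, 0.696, 0.003, 0.001]
ft_force: [-0.7, 0.5, 0.3]
width: 0.0697
grip_force: 0.0
```

Run:
```python
from h import *
st=r.read_state();print(st['time'],st['ee_pos'],st['ft_force'],st['width'])
for c in('wrist','side','scene'):
  snap(c,f'pics/e_{c}.png')
  for q,z in(('shoe_mid',.046),('ear_a',.032),('bracket',.032),('slot_a',.032)):
    for d in r.place_of(c,q)[:4]:
      p=onz(c,d['at'],z,st)
      if .08<p[1]<.28 and p[0]<.55: print(c,q,round(d['conf'],2),np.round(p,4))
```

```text
16.1 [0.4877134  0.17852219 0.14690748] [-0.66775433  0.4702637   0.34613929] 0.06970125193539169
wrist shoe_mid 0.58 [0.4808 0.1781 0.046 ]
wrist ear_a 0.98 [0.4831 0.1213 0.032 ]
wrist ear_a 0.65 [0.485  0.2416 0.032 ]
wrist slot_a 0.58 [0.4837 0.1183 0.032 ]
side shoe_mid 0.59 [0.4892 0.1873 0.046 ]
side ear_a 0.88 [0.4826 0.2393 0.032 ]
side ear_a 0.67 [0.4794 0.1324 0.032 ]
side bracket 0.8 [0.4821 0.1866 0.032 ]
side slot_a 0.94 [0.4834 0.1276 0.032 ]
side slot_a 0.83 [0.4905 0.2369 0.032 ]
scene shoe_mid 0.94 [0.4799 0.1701 0.046 ]
scene ear_a 0.83 [0.4727 0.1128 0.032 ]
scene bracket 0.83 [0.4791 0.1715 0.032 ]
scene slot_a 0.86 [0.4726 0.104  0.032 ]
scene slot_a 0.76 [0.4735 0.2477 0.032 ]
```

Both ears come out at seat height, 120 mm apart in the slots. The gripper is clear, so I'm handing in.

```bash
python3 -c "
from bench import r
print(r.close_job())"
```

```text
the job is handed in; nothing more can be done
None
```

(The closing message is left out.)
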